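# Face the tipping jug to the open jar and tip the balls in

## Robot

A 6-joint arm with a two-finger parallel gripper is mounted at the origin on the work surface. World frame = base frame: x ahead of the robot, y to its left, z up, the work surface at z = 0. Lengths are in mm, angles in rad, forces in N, time in s.
With the tool pointing down it reaches from about 275 to 1000 mm from the base axis. Payload 8.4 kg.
Tool frame: the origin (TCP) lies at the very end of the fingers, on their centre line; the grasp point (between the pads) lies 19 mm behind it; z points along the fingers, y is the direction in which the jaws open and shut (so a half turn about z gives the same grasp; the last joint's range is limited). The gripper opens to 85 mm and grips with 20 to 120 N. Pads are 22 mm wide; open, the fingers measure 114 mm over their backs; the gripper's body (76 mm by 85 mm) begins 54 mm behind the grasp point. The pads swing forward as they close: fully open they stand 13 mm farther back than shut.
Start: joints at [-0.002, 0.353, 1.633, -0, 1.155, -0.002], TCP at [625.002, -0, 231.281] pointing down, gripper open.
Joint ranges: [-2.63, 2.63], [-0.92, 2.1], [0.06, 2.66], [-1.3, 4.44], [0, 2.69], [-3.02, 3.02]. Speed limits (rad/s): [2.22, 2.22, 2.79, 3.14, 3.14, 3.14].

## Interface

Orientations are given as [roll, pitch, yaw] about the fixed x, y, z axes, in that order (R = Rz(yaw) Ry(pitch) Rx(roll)).
In Python, from rig import r gives the robot as it stands.
- The arm moves only by the tool jog_arm, never from a script. Its argument "increments" is text: rows parted by semicolons, each of 7 numbers parted by spaces: the shift along the tool's x, y, z in cm, then the turn, a rotation vector about the tool's x, y, z in rad, then the opening, from -1 (shut) to 1 (fully open). A call has exactly 8 rows; each row shifts and turns the commanded pose from where the row before left it, along the tool's axes as they then stand; what a row does not reach is not made up. A row lasts 1/10 s, in which the tool goes at most 50 mm and 8.59 degrees, less where a joint would pass 70% of its speed; a pose out of reach is approached as far as the arm can. A call with a gripper value outside its range is refused whole. The fingers move at their own pace and stop on an object; "squeeze" is the grip in N (left out, the last holds). Time passes only in rows, so rows that do not move let the fingers close, or fill a call up. It gives the time, the measured TCP pose, the force and the opening at its end, in the units of the state.
- r.sense(): the state, without advancing time (a new reading comes with each control period).
- r.grab_frame(name): name is "scene" or "side" or "wrist"; returns the picture (420x560x3 uint8, red, green, blue); there is no depth.
- r.camera_info(name): a dict with "K" (3x3 intrinsics, pixels), "rvec" (rotation vector, rad) and "tvec" (3), from world to camera coordinates, as OpenCV has them. Camera axes: x right, y down, z forward; pixel columns grow to the right and rows downward; lengths in mm; the calibration is good to about 2 mm. A picture is of the moment at which its call begins: read the wrist's pose just before it. camera_info takes no time and is no camera call; for the wrist camera it gives the pose at the moment of the call.
- r.sign_off(): hands the job in, once; it reports no verdict.
The state is a dict: "clock": time; "qpos": joint angles; "qvel": joint speeds; "joint_efforts": joint torques, N m; "eef_pos": TCP position; "tcp_rot": TCP orientation; "contact_force": force on the tool from outside, world axes, zero at the start; "wrist_torque": the same for the moment, N m; "opening": opening from 0.0 (shut) to 1.0 (fully open).
Only numpy, scipy, OpenCV 4.12 (cv2) and the standard library are available. Lean on these libraries where they do the work, as an engineer would, in place of code of your own. Each camera call takes 0.05 s, during which the arm holds its last target.

## Task

Turn the steel jug on its lazy Susan until its spout faces the open glass jar, keeping the jug upright while you turn it, then tip it by its handle so that both ceramic balls roll into that jar. Bring the jug back down upright and let go; leave the jar standing where it is.

Things in the scene. Friction and masses are not known exactly. Their poses are not given: they have to be found in the camera images.
- jug_grip (a point): Steel jug: centre of the round boss (22 mm diameter, 20 mm wide) at the top outer corner of its 12 mm thick loop handle, 190 mm above the work surface. x points from handle to spout, y along the boss (pinch it from above along y; it can pivot between the fingers), z up the jug. Conical jug 95 mm high, rim 132 mm across, 10 mm above and 34 mm ahead of this point; spout tip 190 mm ahead, 50 mm wide.
- turn_axis (a point): White lazy Susan, 170 mm across, turns freely with the jug: top centre on its vertical axis, 100 mm ahead of the grip; x towards the spout. The jug hangs here on a level pivot parallel to y, 50 mm ahead of this axis, 40 mm below the upright jug's grip. Lift the handle in an arc about it to tip (stop at 1.65 rad; the balls are out by 1.5); lowered, it sinks back upright.
- jar_mouth (a point): Open round glass jar without lid, 110 mm across, 65 mm high, wall 4 mm, loose: centre of its mouth, z up. It stands beside the lazy Susan, far side from the robot, left or right, about 152 mm from the turning axis; the tipped spout ends just above its near part. A like jar with a metal lid stands on the other side.
- ball1_center (a point): One of two terracotta-coloured ceramic balls, 20 mm diameter, loose in the jug at first; the point is its centre.
- ball2_center (a point): The other ball, alike.
Not all that is in view belongs to the job. What is shaped like the part that bears jug_grip but green or pink is not meant. Leave any purple look-alike of the part that bears jar_mouth alone.

How it is judged (in metres and radians):
On the way, in this order (a step that is already met when the one before it is completed fails the run):
1. the spout faces the open jar, the jug still upright (y of jar_mouth in the frame of jug_grip between -0.028 and 0.028 m and x of jar_mouth in the frame of jug_grip above 0.15 m and angle between jug_grip's own z axis and vertical below 0.2 rad), for 0.2 s.
2. the jug is tipped well over towards the open jar (y of jar_mouth in the frame of jug_grip between -0.035 and 0.035 m and angle between jug_grip's own z axis and vertical above 1 rad), for 0.1 s.
At the end, for the whole second after the job is handed in: Both balls are inside the open jar (centres within 50 mm of its axis, 8 mm or more below its rim), the jug is upright within 0.15 rad, the jar upright within 0.1 rad and 30 mm of its start. Before tipping, the spout faced the jar's centre within 28 mm (horizontal distance between each of ball1_center, ball2_center and jar_mouth below 0.05 m and z of each of ball1_center, ball2_center in the frame of jar_mouth below -0.008 m and angle between jug_grip's own z axis and vertical below 0.15 rad and angle between jar_mouth's own z axis and vertical below 0.1 rad and distance of jar_mouth from where it was at the start of the episode below 0.03 m); the robot touches nothing.
It fails at once if the jug is tipped while its spout does not face the open jar (angle between jug_grip's own z axis and vertical above 0.4 rad and not (y of jar_mouth in the frame of jug_grip between -0.05 and 0.05 m)).
It fails at once if the open jar is pushed away or tipped (distance of jar_mouth from where it was at the start of the episode above 0.03 m or angle between jar_mouth's own z axis and vertical above 0.3 rad).
It also fails if it takes over 51 s, if anything falls off the work surface, if the arm or the gripper's body presses on something with over 40 N, if the wrist force passes 120 N, or if a joint passes its speed limit or range.

## Working session

There is one attempt and no reset: what is moved stays moved. The work goes in short steps, Python scripts to look and compute and a tool call to move; the robot and the scene stay as the last step left them, time stands still between calls to the robot, and variables do not carry over. Pictures are saved under pics/ and viewed, and the job is handed in when it is done.

Besides the shell and the picture viewer there is one more tool, called as name(argument=value, ...) on one line, values as JSON. jog_arm: Moves the arm, as the interface text tells. Its arguments: {"type":"object","properties":{"increments":{"type":"string"},"squeeze":{"type":"number"}},"required":["increments"]}

```bash
ls; mkdir -p pics; python3 - <<'E'
from rig import r
import cv2
for n in ["scene","side","wrist"]:
    im=r.grab_frame(n); cv2.imwrite(f"pics/{n}0.png",im[:,:,::-1])
    print(n,r.camera_info(n))
print(r.sense())
E
```

```text
pics
scene {'K': array([[430.37875409,   0.        , 282.09116999],
       [  0.        , 430.37875409, 207.20538819],
       [  0.        ,   0.        ,   1.        ]]), 'rvec': array([ 0.07767687,  3.03202268, -0.75966624]), 'tvec': array([ 508.48593643,   93.39828176, 1239.61400996])}
side {'K': array([[482.68349313,   0.        , 278.29023633],
       [  0.        , 482.68349313, 214.47047965],
       [  0.        ,   0.        ,   1.        ]]), 'rvec': array([ 0.32432367, -2.59663861,  1.5113667 ]), 'tvec': array([ 454.64253575,  217.64583533, 1052.87007896])}
wrist {'K': array([[290.36377365,   0.        , 277.0668138 ],
       [  0.        , 290.36377365, 207.06652313],
       [  0.        ,   0.        ,   1.        ]]), 'rvec': array([-2.87328864e+00, -1.10334421e-03,  1.15522528e-03]), 'tvec': array([-625.05927241,  -34.47847834,  379.03833872])}
{'clock': 0.15, 'qpos': array([-2.41431938e-03,  3.53507066e-01,  1.63396251e+00, -3.01870415e-05,
        1.15520634e+00, -2.34394865e-03]), 'qvel': array([ 0.00043483, -0.00165915, -0.00061964, -0.0001493 , -0.00129677,
       -0.00027842]), 'joint_efforts': array([-7.39769093e-04, -6.05638933e+01, -3.42338884e+01, -2.29960733e-05,
        6.16452831e-03, -4.00942213e-05]), 'eef_pos': array([ 6.24632894e+02, -1.75263946e-02,  2.30723233e+02]), 'tcp_rot': array([-3.14050932e+00,  2.50650549e-05,  1.57073817e+00]), 'contact_force': array([0.10239094, 0.48918728, 0.52695314]), 'wrist_torque': array([ 0.03341386,  0.00014046, -0.00296741]), 'opening': 0.9986366484879938}
```

View pics/scene0.png

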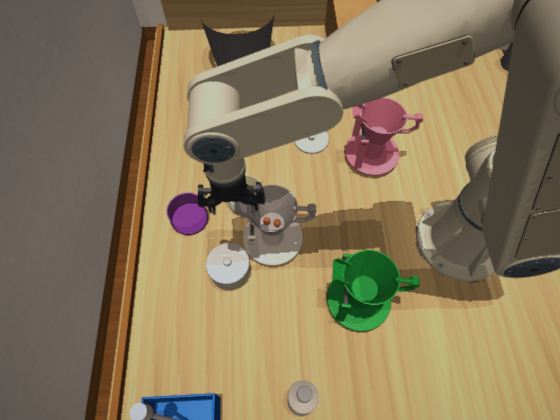

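View pics/side0.png

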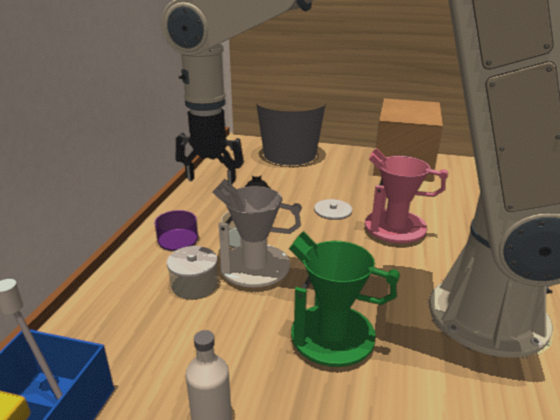

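View pics/wrist0.png

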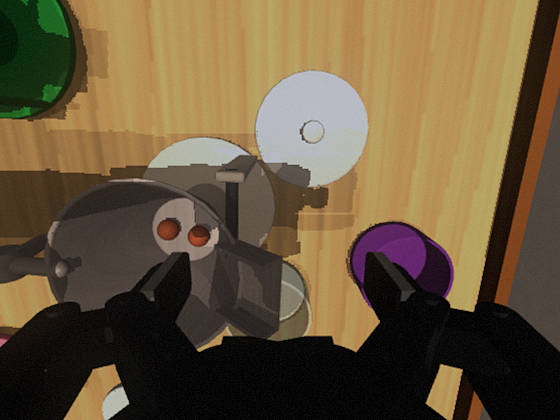

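The open jar is on the robot's right (wrist ~(285,300), partly under the spout); the lidded one is on the left at (312,130) wrist. The boss is at ~(311,212) in scene and ~(295,215) in side. I'll zoom in.

```bash
cat > h.py <<'E'
import numpy as np, cv2
from rig import r
def cam(n):
    c=r.camera_info(n); R=cv2.Rodrigues(np.array(c["rvec"],float))[0]; return c["K"],R,np.array(c["tvec"],float)
def onplane(n,uv,z,c=None):
    K,R,t=c or cam(n); C=-R.T@t; d=R.T@np.linalg.inv(K)@np.array([uv[0],uv[1],1.]); return C+d*(z-C[2])/d[2]
def proj(n,P,c=None):
    K,R,t=c or cam(n); p=K@(R@np.array(P,float)+t); return p[:2]/p[2]
def tri(obs):
    A=[];b=[]
    for n,uv in obs:
        K,R,t=cam(n); C=-R.T@t; d=R.T@np.linalg.inv(K)@np.array([uv[0],uv[1],1.]); d/=np.linalg.norm(d)
        M=np.eye(3)-np.outer(d,d); A.append(M); b.append(M@C)
    return np.linalg.solve(sum(A),sum(b))
E
python3 - <<'E'
import cv2
a=cv2.imread("pics/scene0.png")[160:300,180:340]; cv2.imwrite("pics/scene0z.png",cv2.resize(a,None,fx=4.5,fy=4.2,interpolation=2))
a=cv2.imread("pics/side0.png")[165:305,140:320]; cv2.imwrite("pics/side0z.png",cv2.resize(a,None,fx=4.2,fy=4.2,interpolation=2))
E
```

```text
(no output)
```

View pics/scene0z.png

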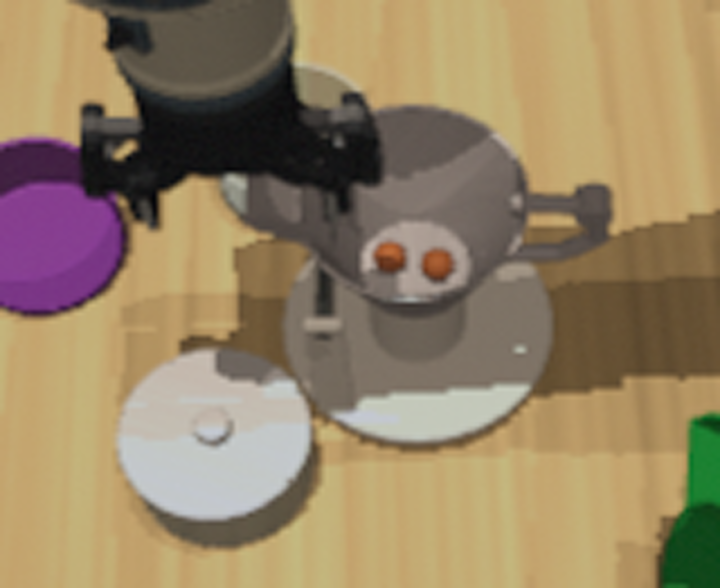

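View pics/side0z.png

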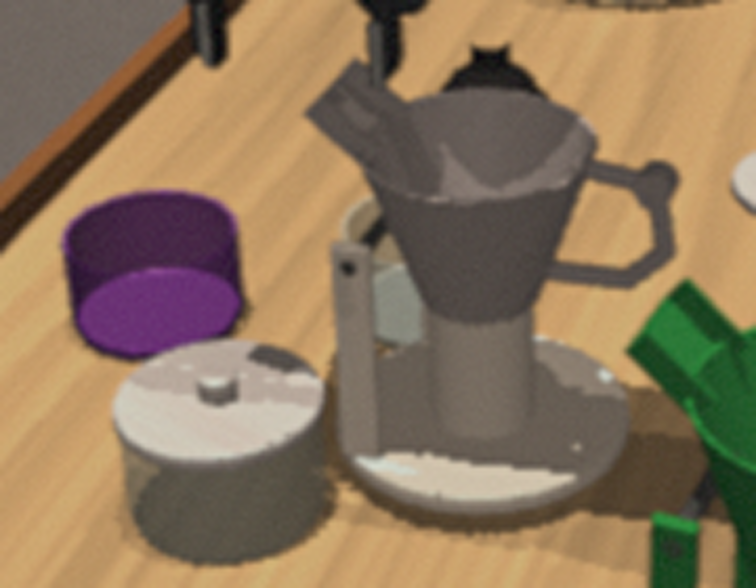

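```bash
python3 - <<'E'
from h import *
b=tri([("scene",(312,210.7)),("side",(296.4,208.6))]); print("boss",b, onplane("scene",(312,210.7),190),onplane("side",(296.4,208.6),190))
# susan edges scene left/right/bottom, z guess
for z in (10,20,30):
    P=[onplane("scene",(180+x/4.5,160+y/4.2),z)[:2] for x,y in [(285,325),(552,325),(418,443),(340,415),(510,408)]]
    P=np.array(P)
    from scipy.optimize import least_squares
    s=least_squares(lambda q:np.hypot(*(P-q[:2]).T)-85,P.mean(0)); print(z,s.x,s.fun)
    P=np.array([onplane("side",(140+x/4.2,165+y/4.2),z)[:2] for x,y in [(628,410),(340,430),(480,505),(560,490),(390,485)]])
    s=least_squares(lambda q:np.hypot(*(P-q[:2]).T)-85,P.mean(0)); print(z,s.x,s.fun)
    P=np.array([onplane("wrist",uv,z)[:2] for uv in [(143,180),(274,200),(205,137),(167,146),(250,155)]])
    s=least_squares(lambda q:np.hypot(*(P-q[:2]).T)-85,P.mean(0)); print(z,s.x,s.fun)
print("lid",onplane("wrist",(312,128),67),onplane("scene",(180+215/4.5,160+434/4.2),67))
# jar arc in wrist: outer rim right
print(onplane("wrist",(312,300),65),onplane("wrist",(290,262),65))
E
python3 - <<'E'
import cv2
a=cv2.imread("pics/wrist0.png")[120:400,0:350]; cv2.imwrite("pics/wrist0z.png",cv2.resize(a,None,fx=2.1,fy=2.1,interpolation=2))
E
```

```text
boss [433.66647148 -14.60312282 194.82268886] [434.42717136 -16.45063183 190.        ] [434.30306404 -24.29328847 190.        ]
10 [533.15442797 -31.77764584] [ 0.26029418 -0.55774797  2.0276383  -2.00828416 -0.52786738]
10 [537.85357133 -41.96490865] [-0.12266782  0.14139375  0.57974385 -0.17246425 -0.58195472]
10 [534.75229226 -28.06091005] [ 0.5686827   1.51864096 -0.80378662  1.09838348 -0.57808782]
20 [533.15718793 -28.17754063] [-0.48896834 -1.2618886   2.15588137 -2.02307498 -0.59742728]
20 [534.16592367 -29.89894063] [-1.28726365 -0.93068415  0.78974642 -0.10071531 -0.71149588]
20 [536.79944283 -28.38257375] [-1.07149026 -0.19396468 -0.15401313  1.03802073 -0.3996953 ]
30 [533.15874071 -24.58903143] [-1.22729481 -1.95626067  2.29577027 -2.02443742 -0.65450684]
30 [530.49303322 -17.85648116] [-2.4185417  -1.98026077  1.02641451  0.00305639 -0.8134676 ]
30 [538.83214726 -28.74601053] [-2.60199437 -1.7822534   0.53952137  1.05010554 -0.1477191 ]
lid [660.71651948  66.9130691   67.        ] [655.82392303  64.3902099   67.        ]
[ 667.48204162 -133.93683752   65.        ] [640.2312019  -83.65367899  65.        ]
```

View pics/wrist0z.png

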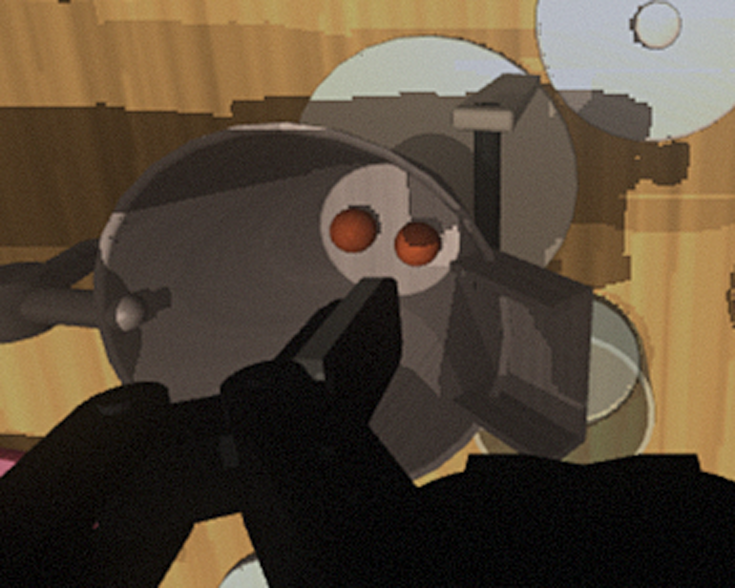

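Susan axis ≈ (534.5, −29), boss ≈ (434, −18, 190). Next I'll raise the hand, move it back above the handle, and look again for the jar.

jog_arm(increments="0 0 -4 0 0 0 0.6; 0 -2 -1.5 0 0 0 0.6; -0.3 -3.5 0 0 0 0 0.6; -0.3 -3.5 0 0 0 0 0.6; -0.3 -3.5 0 0 0 0 0.6; -0.3 -3.5 0 0 0 -0.1 0.6; 0 0 0 0 0 -0.14 0.6; 0 0 0 0 0 -0.14 0.6", squeeze=40)

```text
clock: 0.95
eef_pos: [464.0, -12.1, 286.5]
tcp_rot: [3.141, 0.0, 1.956]
contact_force: [-0.2, -0.3, 0.5]
opening: 0.799
```

jog_arm(increments="0 0 0 0 0 -0.14 0.6; 0 0 0 0 0 -0.14 0.6; 0 0 0 0 0 -0.14 0.6; 0 0 0 0 0 -0.14 0.6; 0 0 0 0 0 -0.14 0.6; 0 0 0 0 0 -0.14 0.6; 0 0 0 0 0 -0.14 0.6; 0 0 0 0 0 -0.1 0.6")

```text
clock: 1.75
eef_pos: [464.8, -12.0, 286.1]
tcp_rot: [-3.142, -0.0, 3.036]
contact_force: [-0.0, -0.7, -0.5]
opening: 0.798
```

```bash
python3 - <<'E'
from h import *
for n in ["scene","side","wrist"]:
    if n=="wrist": print(r.camera_info(n))
    im=r.grab_frame(n); cv2.imwrite(f"pics/{n}1.png",im[:,:,::-1])
s=r.sense();print(s["clock"],s["eef_pos"],s["tcp_rot"],s["opening"],s["qpos"])
a=cv2.imread("pics/scene1.png")[160:300,160:340]; cv2.imwrite("pics/scene1z.png",cv2.resize(a,None,fx=4.2,fy=4.2,interpolation=2))
a=cv2.imread("pics/side1.png")[165:305,140:320]; cv2.imwrite("pics/side1z.png",cv2.resize(a,None,fx=4.2,fy=4.2,interpolation=2))
E
```

```text
{'K': array([[290.36377365,   0.        , 277.0668138 ],
       [  0.        , 290.36377365, 207.06652313],
       [  0.        ,   0.        ,   1.        ]]), 'rvec': array([-2.18165585, -1.95620731, -0.26529744]), 'tvec': array([ -39.33945101, -496.4927654 ,  308.69056769])}
1.9 [464.85499302 -11.9802623  286.14848377] [-3.14156082e+00 -3.00502004e-04  3.02860446e+00] 0.7994025404400462 [-2.89872892e-02  4.42011697e-02  1.89525153e+00 -6.97581888e-06
  1.20244207e+00 -1.48679292e+00]
```

View pics/scene1z.png

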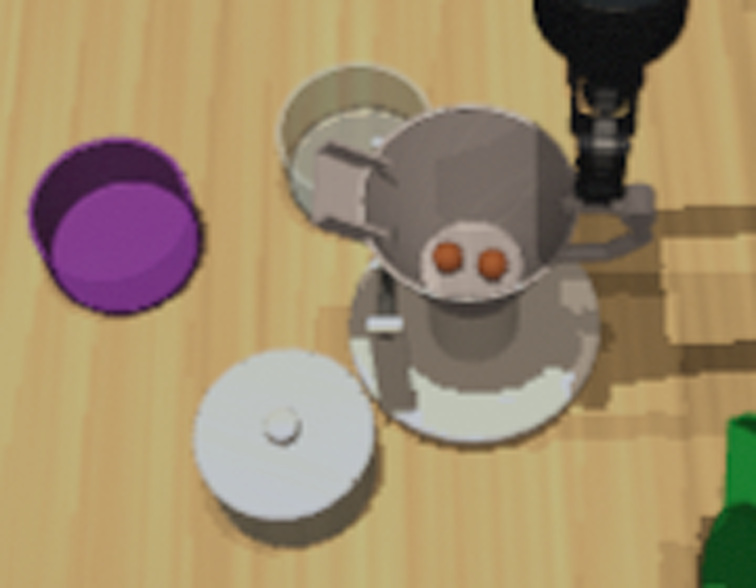

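View pics/side1z.png

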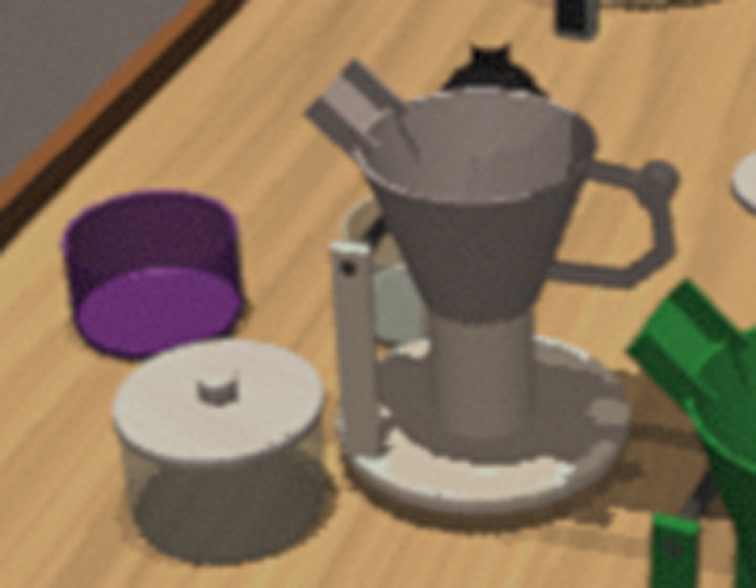

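View pics/wrist1.png

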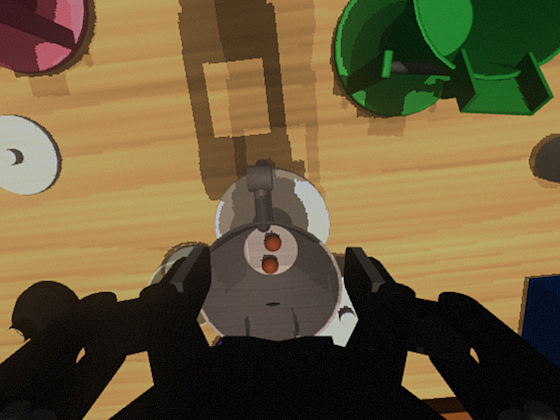

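```bash
python3 - <<'E'
from h import *
from scipy.optimize import least_squares
S=lambda x,y:(160+x/4.2,160+y/4.2)
def fit(pts,z,R):
    P=np.array([onplane("scene",S(*p),z)[:2] for p in pts])
    s=least_squares(lambda q:np.hypot(*(P-q[:2]).T)-R,P.mean(0)); return s.x,s.fun.round(1)
print("jar",fit([(280,130),(290,97),(315,73),(358,64),(400,77),(425,100)],65,55))
print("lid",fit([(194,432),(375,432),(284,350),(225,372),(345,372),(284,520)],67,55))
print("susan",fit([(350,325),(600,325),(475,443),(400,420),(555,420),(375,390),(585,375)],18,85))
print("rim",fit([(470,107),(575,190),(530,280),(550,140),(400,130),(470,300)],200,66))
for z in(190,):
  print("boss",onplane("scene",S(637,208),z),onplane("side",(140+659/4.2,165+182/4.2),z),onplane("wrist",(260,172),z))
print(tri([("scene",S(637,208)),("side",(140+659/4.2,165+182/4.2)),("wrist",(260,172))]))
for z in (180,200,220): print("spout",z,onplane("scene",S(320,175),z))
for uv in [(720,500),(740,420)]: print("green",onplane("scene",S(*uv),220))
for uv in [(340,95),(460,80),(550,100),(430,0)]: print("greenw",onplane("wrist",uv,170))
E
python3 - <<'E'
import cv2
a=cv2.imread("pics/wrist1.png")[150:350,140:380]; cv2.imwrite("pics/wrist1z.png",cv2.resize(a,None,fx=3,fy=3,interpolation=2))
E
```

```text
jar (array([ 609.03861531, -153.04911899]), array([-2.9, -0.2,  1.9,  0.6, -1.6, -1.4]))
lid (array([656.57068184,  63.10789926]), array([ 1.1,  2.4,  1. ,  1.8, -0.1,  2.2]))
susan (array([532.83388668, -27.43450466]), array([ 0. , -1. ,  0.7,  0.3,  2.4, -2.7, -2.7]))
rim (array([536.90902477, -23.85281179]), array([-1.2, -0.4, -2.3, -0.3, -3.6, -2.4]))
boss [434.9758237  -19.78388481 190.        ] [433.47734209 -25.77165166 190.        ] [432.70511829 -21.91064888 190.        ]
[433.40651113 -21.07958626 191.23773163]
spout 180 [623.1758563  -57.15057101 180.        ]
spout 200 [621.36246942 -46.01682696 200.        ]
spout 220 [619.54908254 -34.88308291 220.        ]
green [409.10860962 171.83645997 220.        ]
green [393.57761679 127.64384037 220.        ]
greenw [378.82132412  51.48307445 170.        ]
greenw [378.31454523 150.82728221 170.        ]
greenw [402.59439089 227.01362831 170.        ]
greenw [317.59865648 124.60207951 170.        ]
```

View pics/wrist1z.png

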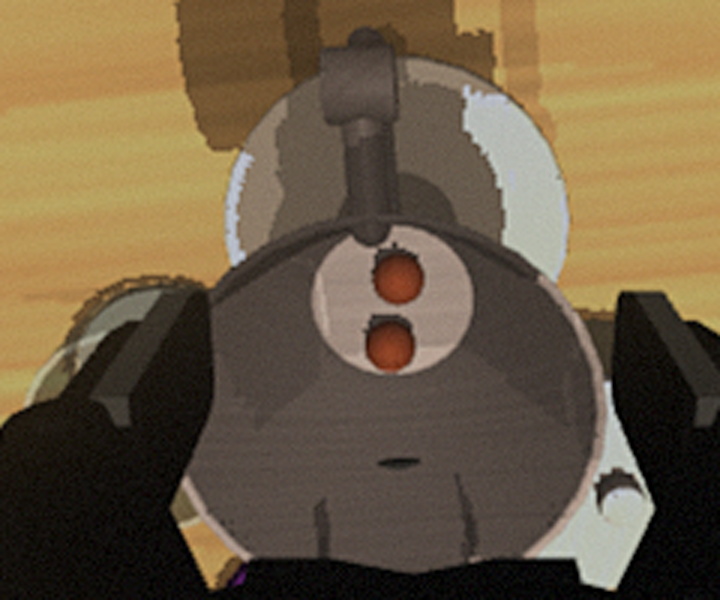

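View pics/side1.png

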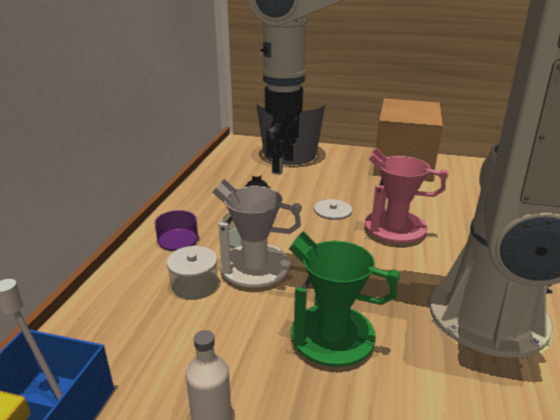

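```bash
python3 - <<'E'
from h import *
w0=(r.camera_info("wrist")["K"],cv2.Rodrigues(np.array([-2.87328864e+00, -1.10334421e-03,  1.15522528e-03]))[0],np.array([-625.05927241,  -34.47847834,  379.03833872]))
print("boss w1",onplane("wrist",(260,179),190),onplane("wrist",(260,175),195))
cams={"scene1":cam("scene"),"side1":cam("side"),"wrist0":w0}
a=np.linspace(0,2*np.pi,200)
ax=np.array([534,-28.5]); th=-58.9*np.pi/180
out=[]
crops={"scene1":(160,160,180,140,4),"side1":(140,165,180,140,4),"wrist0":(130,180,220,170,3.4)}
for n,c in cams.items():
    im=cv2.imread(f"pics/{n}.png"); x0,y0,w,h,f=crops[n]
    z=cv2.resize(im[y0:y0+h,x0:x0+w],None,fx=f,fy=f,interpolation=2)
    def draw(C,R,zz,col):
        for t in a:
            p=proj(None,(C[0]+R*np.cos(t),C[1]+R*np.sin(t),zz),c); cv2.circle(z,tuple(int(v) for v in ((p-[x0,y0]+.5)*f)),1,col,-1)
    for C,col in (((609,-153),(0,0,255)),(ax+152*np.array([np.cos(th),np.sin(th)]),(0,255,0))):
        draw(C,55,65,col);draw(C,55,0,col)
    draw(ax,85,18,(255,0,0)); draw((434,-22),11,190,(255,255,0))
    cv2.imwrite(f"pics/ov_{n}.png",z)
E
```

```text
boss w1 [438.51381414 -22.65832021 190.        ] [434.42226883 -21.84973793 195.        ]
```

View pics/ov_scene1.png

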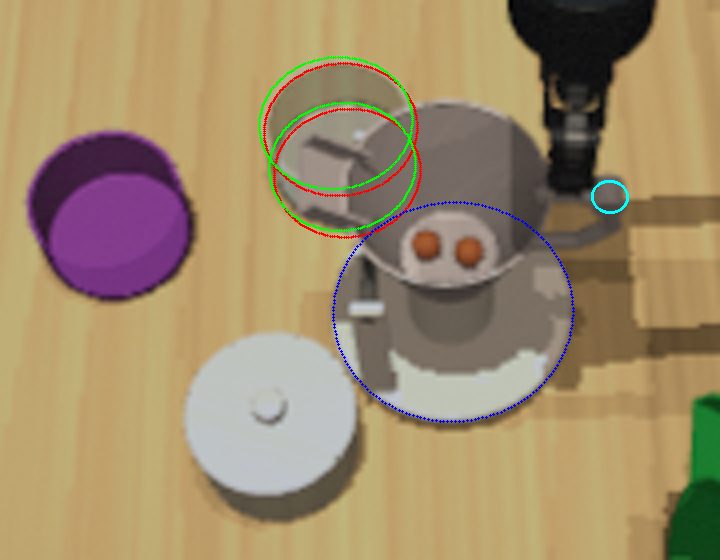

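View pics/ov_wrist0.png

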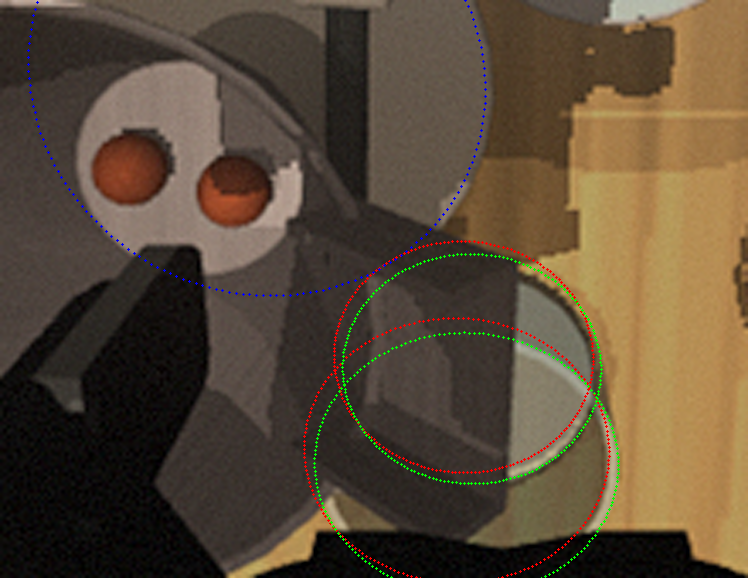

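View pics/ov_side1.png

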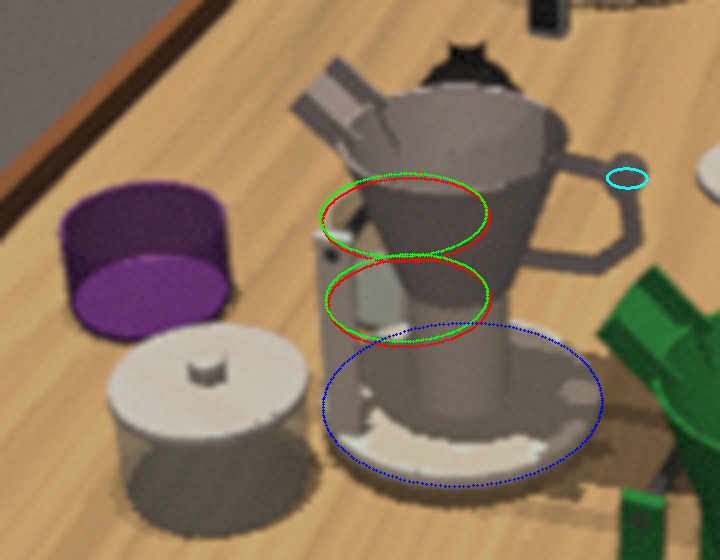

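The overlay fits: jar ≈ (612,−157), bearing −1.025 rad from the axis. Jug yaw is ≈ −0.065. I'll align above the boss and descend.

jog_arm(increments="0 0 0 0 0 -0.048 0.6; 1.5 -0.6 0 0 0 0 0.6; 1.5 -0.6 0 0 0 0 0.6; 0 0 2.5 0 0 0 0.6; 0 0 2.5 0 0 0 0.6; 0 0 0 0 0 0 0.6; 0 0 0 0 0 0 0.6; 0 0 0 0 0 0 0.6", squeeze=50)

```text
clock: 2.7
eef_pos: [434.7, -22.3, 237.5]
tcp_rot: [-3.142, 0.002, 3.078]
contact_force: [0.3, 0.5, 1.4]
opening: 0.804
```

```bash
python3 - <<'E'
from h import *
im=r.grab_frame("wrist"); cv2.imwrite("pics/wrist2.png",im[:,:,::-1])
im=r.grab_frame("scene"); cv2.imwrite("pics/scene2.png",cv2.resize(im[160:300,160:340,::-1],None,fx=4,fy=4))
print(r.sense()["eef_pos"],r.sense()["tcp_rot"],proj("wrist",(434,-22,190)))
E
```

```text
[434.8832669  -22.18460669 237.4406306 ] [3.14158870e+00 1.84090294e-03 3.07836713e+00] [276.36991843 225.26791059]
```

View pics/wrist2.png

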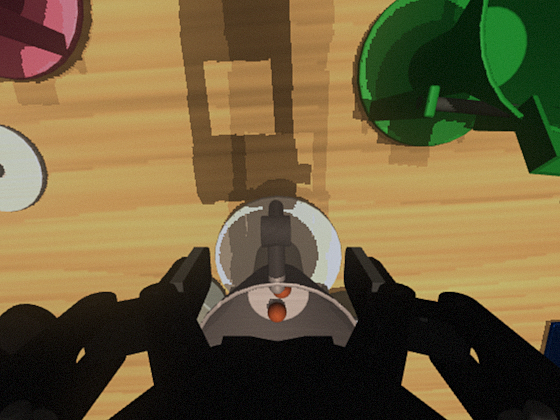

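View pics/scene2.png

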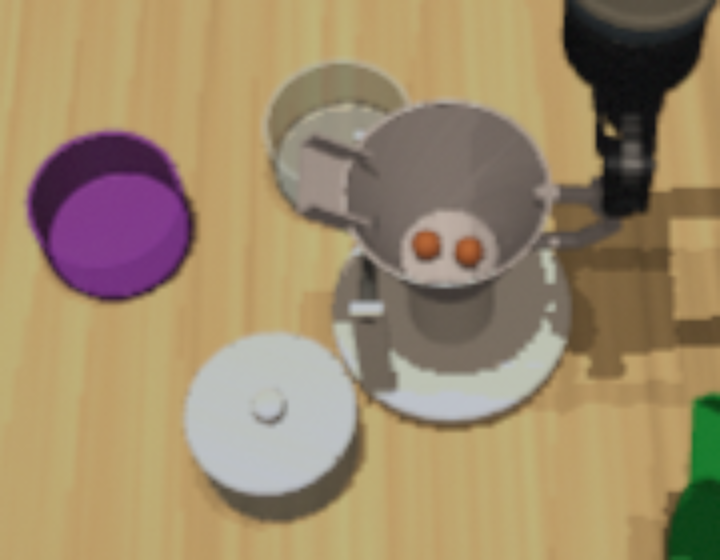

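The boss is laterally centred in wrist at (277,230). I'll shift slightly forward, descend and close.

jog_arm(increments="-0.15 0 2 0 0 0 0.6; 0 0 2 0 0 0 0.6; 0 0 1.6 0 0 0 0.6; 0 0 1 0 0 0 0.6; 0 0 0 0 0 0 0.6; 0 0 0 0 0 0 0; 0 0 0 0 0 0 -0.6; 0 0 0 0 0 0 -1")

```text
clock: 3.6
eef_pos: [436.3, -22.2, 171.0]
tcp_rot: [-3.142, 0.001, 3.079]
contact_force: [0.6, -0.0, 0.3]
opening: 0.297
```

jog_arm(increments="0 0 0 0 0 0 -1; 0 0 0 0 0 0 -1; 0 0 0 0 0 0 -1; 0 0 0 0 0 0 -1; 0 0 0 0 0 0 -1; 0 0 0 0 0 0 -1; 0 0 0 0 0 0 -1; 0 0 0 0 0 0 -1")

```text
clock: 4.4
eef_pos: [436.3, -22.1, 171.1]
tcp_rot: [3.141, 0.001, 3.079]
contact_force: [-1.2, 0.7, 6.4]
opening: 0.222
```

```bash
python3 - <<'E'
from h import *
im=r.grab_frame("scene"); cv2.imwrite("pics/scene3.png",cv2.resize(im[160:300,160:340,::-1],None,fx=4,fy=4))
im=r.grab_frame("side"); cv2.imwrite("pics/side3.png",cv2.resize(im[165:305,140:320,::-1],None,fx=4,fy=4))
E
```

```text
(no output)
```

View pics/scene3.png

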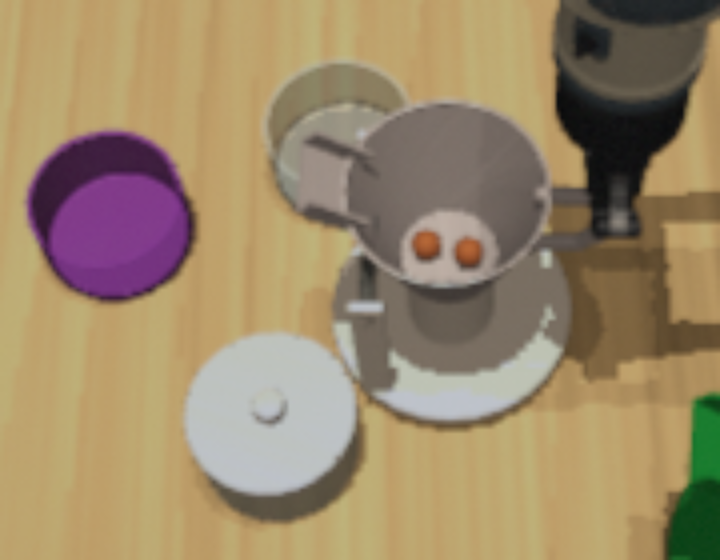

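View pics/side3.png

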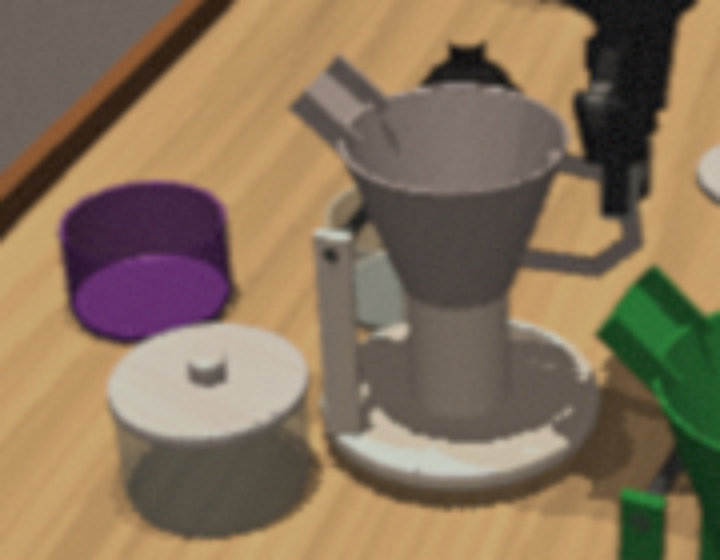

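Grip is good. Turning clockwise by 0.96 rad about the susan axis in two halves.

jog_arm(increments="-0.018 0.6 0 0 0 0.06 -1; -0.018 0.6 0 0 0 0.06 -1; -0.018 0.6 0 0 0 0.06 -1; -0.018 0.6 0 0 0 0.06 -1; -0.018 0.6 0 0 0 0.06 -1; -0.018 0.6 0 0 0 0.06 -1; -0.018 0.6 0 0 0 0.06 -1; -0.018 0.6 0 0 0 0.06 -1")

```text
clock: 5.3
eef_pos: [450.4, 23.8, 171.0]
tcp_rot: [3.141, 0.0, 2.596]
contact_force: [-1.4, 2.3, 6.3]
opening: 0.227
```

jog_arm(increments="-0.018 0.6 0 0 0 0.06 -1; -0.018 0.6 0 0 0 0.06 -1; -0.018 0.6 0 0 0 0.06 -1; -0.018 0.6 0 0 0 0.06 -1; -0.018 0.6 0 0 0 0.06 -1; -0.018 0.6 0 0 0 0.06 -1; -0.018 0.6 0 0 0 0.06 -1; 0 0 0 0 0 0 -1")

```text
clock: 6.1
eef_pos: [479.2, 54.6, 171.0]
tcp_rot: [3.14, -0.001, 2.177]
contact_force: [-2.2, 3.3, 8.8]
opening: 0.228
```

```bash
python3 - <<'E'
from h import *
im=r.grab_frame("scene"); cv2.imwrite("pics/scene4.png",cv2.resize(im[150:310,150:340,::-1],None,fx=3.7,fy=3.7))
im=r.grab_frame("side"); cv2.imwrite("pics/side4.png",cv2.resize(im[145:305,140:330,::-1],None,fx=3.7,fy=3.7))
s=r.sense();print(s["clock"],s["eef_pos"],s["tcp_rot"],s["contact_force"],s["wrist_torque"],s["opening"])
E
```

```text
6.2 [478.94760817  54.39392471 171.10080558] [ 3.14025908e+00 -4.08799925e-04  2.17860854e+00] [-2.08284958  3.36820246  6.37323031] [0.50223732 0.37367915 0.0920617 ] 0.2224004992195308
```

View pics/scene4.png

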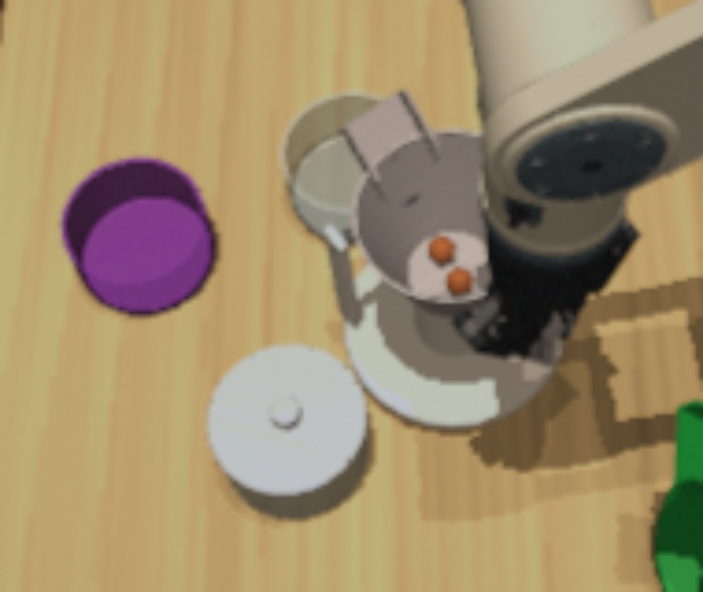

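View pics/side4.png

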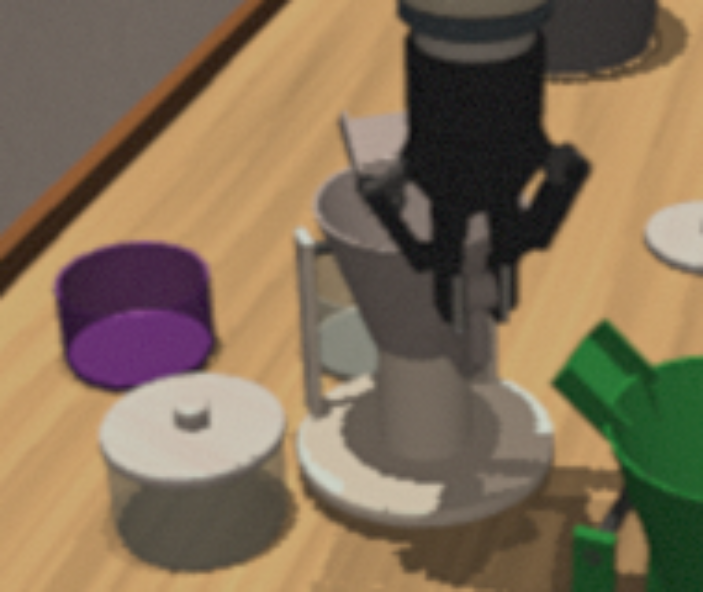

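```bash
python3 - <<'E'
from h import *
from scipy.optimize import least_squares
S=lambda x,y:(150+(x+.5)/3.7-.5,150+(y+.5)/3.7-.5)
P=np.array([onplane("scene",S(*p),65)[:2] for p in [(281,162),(285,138),(296,118),(315,102),(345,94),(375,97),(284,180)]])
s=least_squares(lambda q:np.hypot(*(P-q[:2]).T)-55,P.mean(0)); print(s.x,s.fun.round(1))
P2=np.array([onplane("scene",S(*p),18)[:2] for p in [(348,352),(372,395),(410,418),(455,426),(510,412),(545,380),(558,345)]])
s2=least_squares(lambda q:np.hypot(*(P2-q[:2]).T)-85,P2.mean(0)); print(s2.x,s2.fun.round(1))
g=r.sense()["eef_pos"][:2]
for j in (s.x,np.array([612,-157])):
  for ax in (s2.x,np.array([534,-28.5])):
    d=j-ax;f=ax-g; print("jar bearing",np.arctan2(d[1],d[0]),np.hypot(*d),"jug",np.arctan2(f[1],f[0]),np.hypot(*f))
# spout tip mid
p=[onplane("scene",S(*q),225)[:2] for q in [(343,130),(405,92)]]; print(p, np.mean(p,0), np.mean(p,0)-g, np.arctan2(*(np.mean(p,0)-g)[::-1]))
E
```

```text
[ 609.72631078 -154.70191828] [-0.5 -1.1  0.   1.1  0.1 -0.4  0.9]
[536.43248426 -29.14832057] [-1.6  0.2 -0.3  0.2  0.9  0.2 -2.1]
jar bearing -1.0423996848185286 145.381191708095 jug -0.9681060779754502 101.4091599726778
jar bearing -1.0303467642839752 147.17811767170093 jug -0.9845515184404388 99.50964074050303
jar bearing -1.0369791756694227 148.51431367812256 jug -0.9681060779754502 101.4091599726778
jar bearing -1.025242815728157 150.32049095183265 jug -0.9845515184404388 99.50964074050303
[array([603.86919258, -79.01611912]), array([ 561.76509229, -106.90096391])] [582.81714243 -92.95854152] [ 103.86953426 -147.35246623] -0.9567857965777042
```

jog_arm(increments="-0.01 0.3 0 0 0 0.03 -1; -0.01 0.35 0 0 0 0.035 -1; 0 0 0 0 0 0 -1; 0 0 0 0 0 0 -1; 0 0 0 0 0 0 -1; 0 0 0 0 0 0 -1; 0 0 0 0 0 0 -1; 0 0 0 0 0 0 -1")

```text
clock: 7.0
eef_pos: [484.3, 57.9, 171.1]
tcp_rot: [3.14, -0.001, 2.114]
contact_force: [-1.8, 5.0, 5.2]
opening: 0.224
```

```bash
python3 - <<'E'
from h import *
im=r.grab_frame("scene"); cv2.imwrite("pics/scene5.png",cv2.resize(im[150:310,150:340,::-1],None,fx=3.7,fy=3.7))
s=r.sense();g=s["eef_pos"][:2];f=np.array([535,-28.8])-g
print(s["clock"],s["eef_pos"],s["tcp_rot"][2]-np.pi,np.arctan2(f[1],f[0]),np.hypot(*f))
th=np.concatenate([np.arange(0,25)*.06,[1.50,1.54]])
x=-150*np.cos(th)+40*np.sin(th); z=150*np.sin(th)+40*np.cos(th)
for t,a,b in zip(th[1:],-np.diff(x)/10,-np.diff(z)/10): print(round(t,2),round(a,2),round(b,2))
E
```

```text
7.05 [484.34248473  57.93577806 171.08024774] -1.0280213009006638 -1.0421917652617623 100.44540332133494
0.06 -0.27 -0.89
0.12 -0.32 -0.87
0.18 -0.37 -0.85
0.24 -0.42 -0.83
0.3 -0.47 -0.8
0.36 -0.52 -0.77
0.42 -0.56 -0.74
0.48 -0.61 -0.71
0.54 -0.65 -0.67
0.6 -0.69 -0.63
0.66 -0.72 -0.59
0.72 -0.76 -0.54
0.78 -0.79 -0.49
0.84 -0.82 -0.45
0.9 -0.84 -0.4
0.96 -0.86 -0.35
1.02 -0.88 -0.29
1.08 -0.9 -0.24
1.14 -0.91 -0.19
1.2 -0.92 -0.13
1.26 -0.93 -0.07
1.32 -0.93 -0.02
1.38 -0.93 0.04
1.44 -0.93 0.09
1.5 -0.92 0.15
1.54 -0.61 0.13
```

View pics/scene5.png

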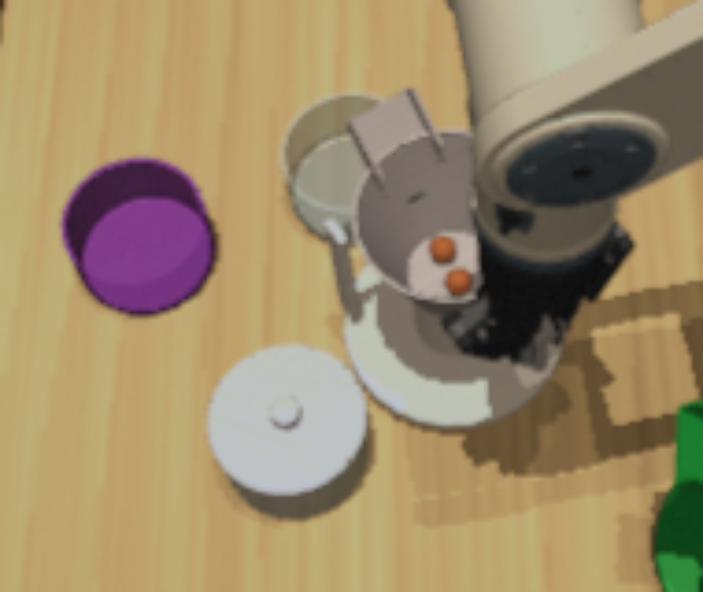

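The spout now points over the jar's centre line (spout tip at (385,108), jar rim centre ~(348,160) at its lower height). Tipping along the computed arc.

jog_arm(increments="-0.27 0 -0.89 0 0 0 -1; -0.32 0 -0.87 0 0 0 -1; -0.37 0 -0.85 0 0 0 -1; -0.42 0 -0.83 0 0 0 -1; -0.47 0 -0.80 0 0 0 -1; 0 0 0 0 0 0 -1; 0 0 0 0 0 0 -1; 0 0 0 0 0 0 -1")

```text
clock: 7.85
eef_pos: [493.9, 41.3, 212.8]
tcp_rot: [3.141, 0.0, 2.114]
contact_force: [0.8, 2.7, 0.6]
opening: 0.227
```

```bash
python3 - <<'E'
from h import *
im=r.grab_frame("scene"); cv2.imwrite("pics/scene6.png",cv2.resize(im[150:310,150:340,::-1],None,fx=3.7,fy=3.7))
im=r.grab_frame("side"); cv2.imwrite("pics/side6.png",cv2.resize(im[145:305,140:330,::-1],None,fx=3.7,fy=3.7))
s=r.sense();print(s["clock"],s["eef_pos"],s["contact_force"],s["opening"])
E
```

```text
7.95 [493.82025694  41.33889289 212.72465893] [1.24558811 3.03965609 0.0824069 ] 0.22147429691733075
```

View pics/side6.png

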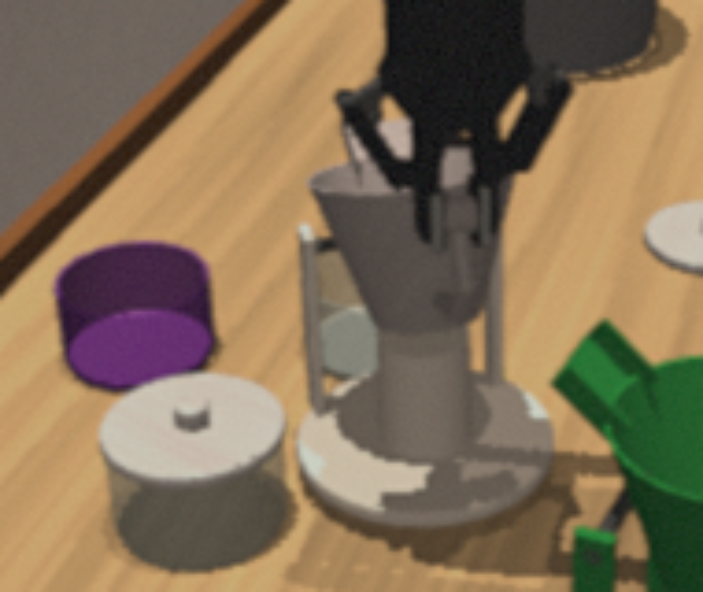

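View pics/scene6.png

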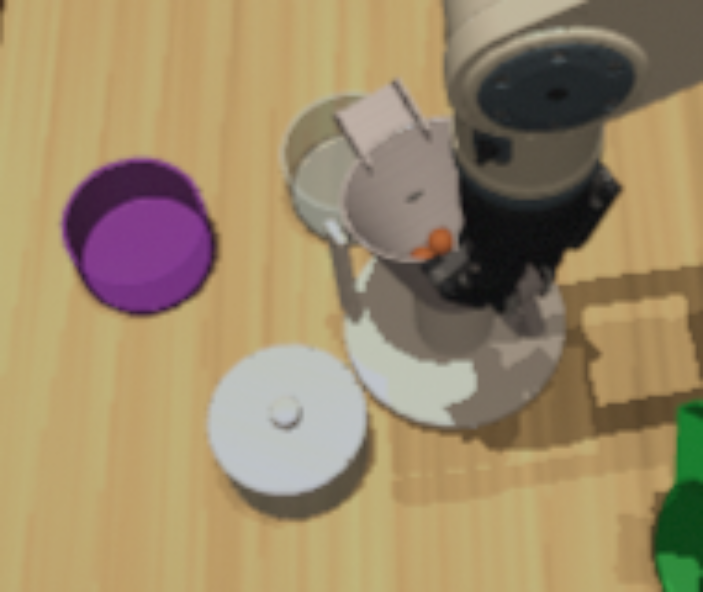

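Tipping works: the handle is lifted, the balls are still in the jug, and forces are low. Continuing the arc.

jog_arm(increments="-0.52 0 -0.77 0 0 0 -1; -0.56 0 -0.74 0 0 0 -1; -0.61 0 -0.71 0 0 0 -1; -0.65 0 -0.67 0 0 0 -1; -0.69 0 -0.63 0 0 0 -1; -0.72 0 -0.59 0 0 0 -1; -0.76 0 -0.54 0 0 0 -1; -0.79 0 -0.49 0 0 0 -1")

```text
clock: 8.75
eef_pos: [521.7, -4.4, 264.6]
tcp_rot: [3.14, -0.0, 2.113]
contact_force: [6.6, 4.6, -7.6]
opening: 0.22
```

jog_arm(increments="-0.82 0 -0.45 0 0 0 -1; -0.84 0 -0.40 0 0 0 -1; -0.86 0 -0.35 0 0 0 -1; -0.88 0 -0.29 0 0 0 -1; -0.90 0 -0.24 0 0 0 -1; 0 0 0 0 0 0 -1; 0 0 0 0 0 0 -1; 0 0 0 0 0 0 -1")

```text
clock: 9.55
eef_pos: [544.1, -40.9, 282.0]
tcp_rot: [3.139, 0.0, 2.113]
contact_force: [5.8, 5.4, -3.0]
opening: 0.222
```

```bash
python3 - <<'E'
from h import *
im=r.grab_frame("scene"); cv2.imwrite("pics/scene7.png",cv2.resize(im[130:290,130:320,::-1],None,fx=3.7,fy=3.7))
im=r.grab_frame("side"); cv2.imwrite("pics/side7.png",cv2.resize(im[125:285,120:310,::-1],None,fx=3.7,fy=3.7))
s=r.sense();print(s["clock"],s["eef_pos"],s["contact_force"],s["wrist_torque"],s["opening"])
E
```

```text
9.65 [544.11672037 -40.86320405 281.99199089] [ 4.58100603  5.66129415 -3.18652216] [ 1.01424535 -0.75206045 -0.14700543] 0.22734755282174648
```

View pics/side7.png

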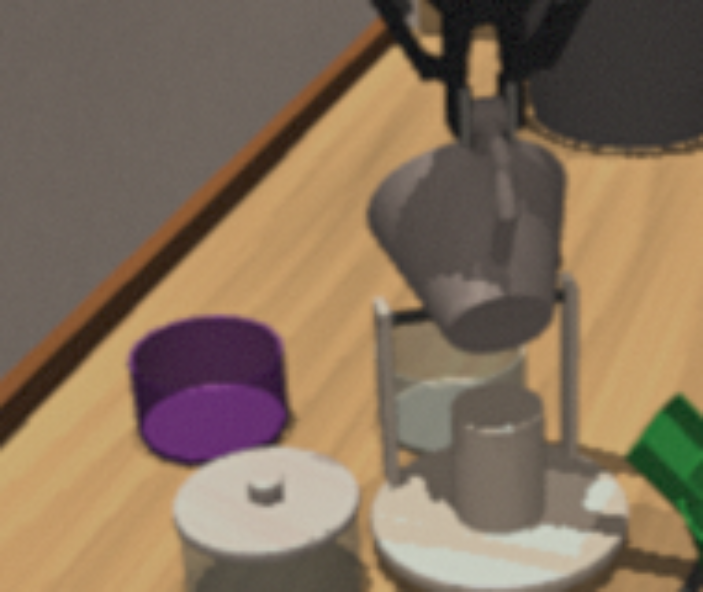

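View pics/scene7.png

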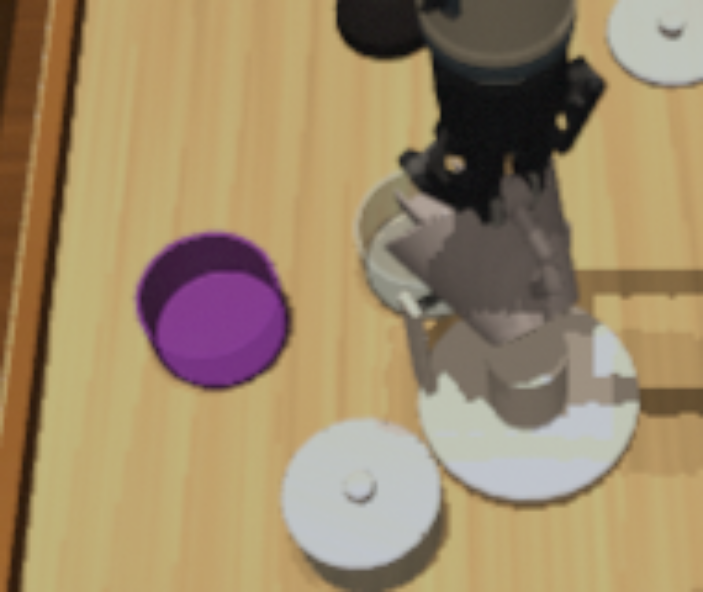

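jog_arm(increments="-0.91 0 -0.19 0 0 0 -1; -0.92 0 -0.13 0 0 0 -1; -0.93 0 -0.07 0 0 0 -1; -0.93 0 -0.02 0 0 0 -1; -0.93 0 0.04 0 0 0 -1; -0.93 0 0.09 0 0 0 -1; -0.92 0 0.15 0 0 0 -1; -0.5 0 0.1 0 0 0 -1")

```text
clock: 10.45
eef_pos: [579.8, -101.8, 282.2]
tcp_rot: [3.141, 0.001, 2.113]
contact_force: [0.6, 1.6, 3.5]
opening: 0.223
```

jog_arm(increments="0 0 0 0 0 0 -1; 0 0 0 0 0 0 -1; 0 0 0 0 0 0 -1; 0 0 0 0 0 0 -1; 0 0 0 0 0 0 -1; 0 0 0 0 0 0 -1; 0 0 0 0 0 0 -1; 0 0 0 0 0 0 -1")

```text
clock: 11.25
eef_pos: [579.7, -101.4, 282.3]
tcp_rot: [3.141, 0.001, 2.114]
contact_force: [0.1, 1.6, 5.2]
opening: 0.223
```

```bash
python3 - <<'E'
from h import *
im=r.grab_frame("scene"); cv2.imwrite("pics/scene8.png",cv2.resize(im[130:290,130:320,::-1],None,fx=3.7,fy=3.7))
im=r.grab_frame("side"); cv2.imwrite("pics/side8.png",cv2.resize(im[125:285,120:310,::-1],None,fx=3.7,fy=3.7))
s=r.sense();print(s["clock"],s["eef_pos"],s["contact_force"],s["wrist_torque"],s["opening"])
E
```

```text
11.35 [ 579.67303665 -101.45443372  282.29525956] [0.67092381 0.93114064 5.133494  ] [ 0.52418737  0.06709529 -0.0833929 ] 0.22682555524426776
```

View pics/side8.png

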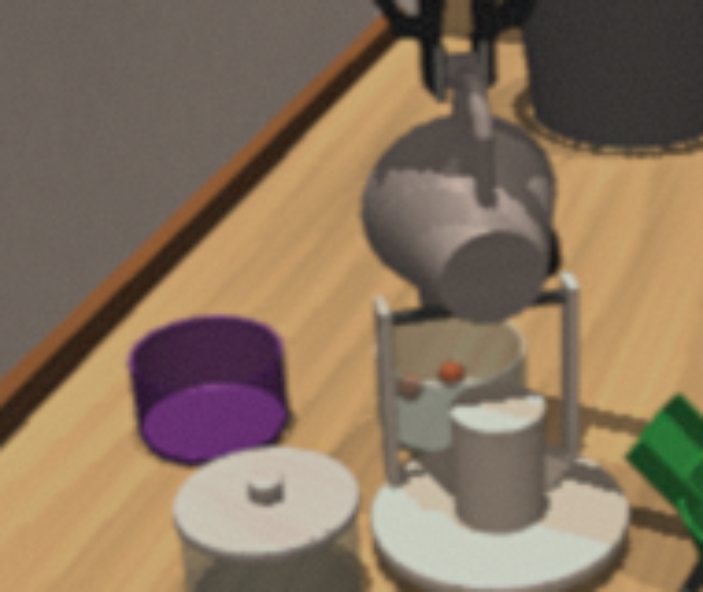

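View pics/scene8.png

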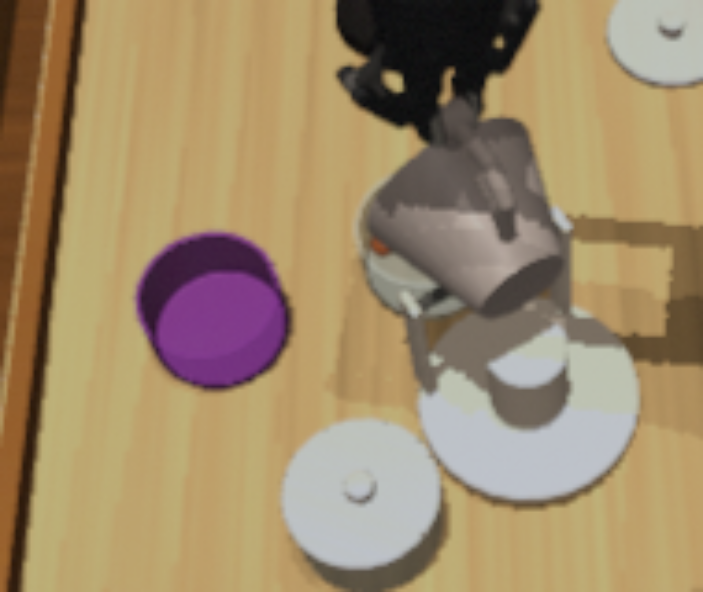

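Both balls show in the glass jar (side (410,385) and (452,370)). Lowering by the reverse path.

jog_arm(increments="0.5 0 -0.1 0 0 0 -1; 0.92 0 -0.15 0 0 0 -1; 0.93 0 -0.09 0 0 0 -1; 0.93 0 -0.04 0 0 0 -1; 0.93 0 0.02 0 0 0 -1; 0.93 0 0.07 0 0 0 -1; 0.92 0 0.13 0 0 0 -1; 0.91 0 0.19 0 0 0 -1")

```text
clock: 12.15
eef_pos: [543.5, -39.8, 281.4]
tcp_rot: [3.14, 0.001, 2.114]
contact_force: [8.5, 0.8, -1.8]
opening: 0.222
```

jog_arm(increments="0.90 0 0.24 0 0 0 -1; 0.88 0 0.29 0 0 0 -1; 0.86 0 0.35 0 0 0 -1; 0.84 0 0.40 0 0 0 -1; 0.82 0 0.45 0 0 0 -1; 0.79 0 0.49 0 0 0 -1; 0.76 0 0.54 0 0 0 -1; 0.72 0 0.59 0 0 0 -1")

```text
clock: 12.95
eef_pos: [509.0, 16.3, 247.8]
tcp_rot: [3.141, -0.0, 2.115]
contact_force: [4.5, 2.4, 1.8]
opening: 0.225
```

jog_arm(increments="0.69 0 0.63 0 0 0 -1; 0.65 0 0.67 0 0 0 -1; 0.61 0 0.71 0 0 0 -1; 0.56 0 0.74 0 0 0 -1; 0.52 0 0.77 0 0 0 -1; 0 0 0 0 0 0 -1; 0 0 0 0 0 0 -1; 0 0 0 0 0 0 -1")

```text
clock: 13.75
eef_pos: [493.0, 41.7, 212.0]
tcp_rot: [-3.141, -0.001, 2.114]
contact_force: [1.6, 4.7, 2.9]
opening: 0.222
```

jog_arm(increments="0.47 0 0.80 0 0 0 -1; 0.42 0 0.83 0 0 0 -1; 0.37 0 0.85 0 0 0 -1; 0.32 0 0.87 0 0 0 -1; 0.27 0 0.8 0 0 0 -1; 0 0 0 0 0 0 -1; 0 0 0 0 0 0 -1; 0 0 0 0 0 0 -1")

```text
clock: 14.55
eef_pos: [485.8, 57.2, 172.7]
tcp_rot: [3.138, 0.002, 2.113]
contact_force: [1.1, 1.1, 19.6]
opening: 0.223
```

```bash
python3 - <<'E'
from h import *
im=r.grab_frame("scene"); cv2.imwrite("pics/scene9.png",cv2.resize(im[130:290,130:320,::-1],None,fx=3.7,fy=3.7))
im=r.grab_frame("side"); cv2.imwrite("pics/side9.png",cv2.resize(im[125:285,120:310,::-1],None,fx=3.7,fy=3.7))
s=r.sense();print(s["clock"],s["eef_pos"],s["contact_force"],s["wrist_torque"],s["opening"])
E
```

```text
14.65 [485.81908768  57.19613702 172.69724331] [ 0.89183843  0.69475046 20.13439119] [ 0.2241951  -0.21113937  0.16454597] 0.22456194514393396
```

View pics/side9.png

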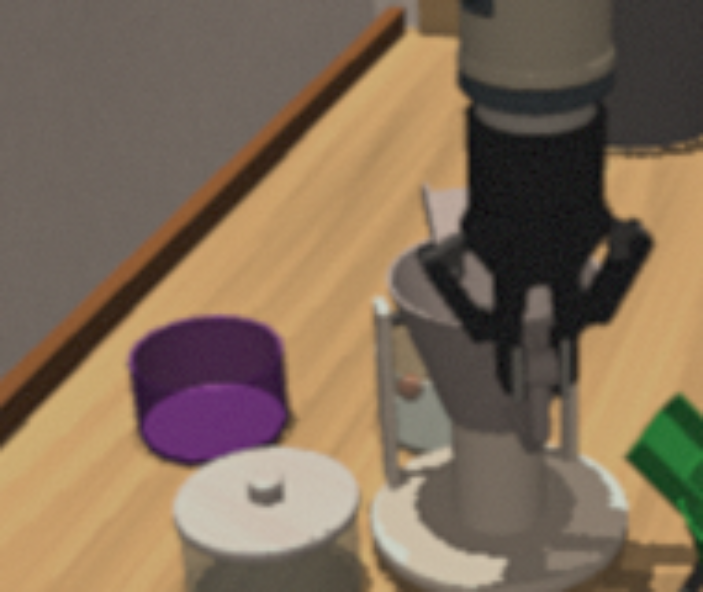

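View pics/scene9.png

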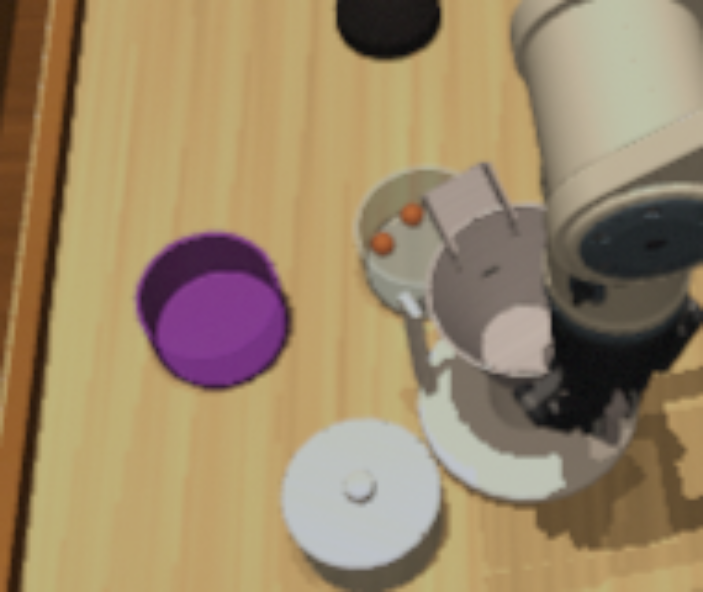

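The jug is down on its rest (20 N contact) and both balls are in the jar. Releasing and raising.

jog_arm(increments="0 0 0 0 0 0 -0.3; 0 0 0 0 0 0 0; 0 0 0 0 0 0 0.3; 0 0 0 0 0 0 0.5; 0 0 0 0 0 0 0.5; 0 0 0 0 0 0 0.5; 0 0 0 0 0 0 0.5; 0 0 0 0 0 0 0.5")

```text
clock: 15.45
eef_pos: [484.0, 57.1, 171.2]
tcp_rot: [-3.142, 0.0, 2.114]
contact_force: [0.1, 0.9, -0.1]
opening: 0.752
```

jog_arm(increments="0 0 -1 0 0 0 0.5; 0 0 -2 0 0 0 0.5; 0 0 -3 0 0 0 0.5; 0 0 -4 0 0 0 0.5; 0 0 -4 0 0 0 0.5; 2 0 -3 0 0 0 0.5; 4 0 0 0 0 0 0.5; 0 0 0 0 0 0 0.5")

```text
clock: 16.25
eef_pos: [451.7, 110.9, 343.2]
tcp_rot: [3.139, -0.001, 2.116]
contact_force: [-0.3, 0.2, -0.7]
opening: 0.748
```

```bash
python3 - <<'E'
from h import *
im=r.grab_frame("scene"); cv2.imwrite("pics/scene10.png",cv2.resize(im[130:290,130:320,::-1],None,fx=3.7,fy=3.7))
im=r.grab_frame("side"); cv2.imwrite("pics/side10.png",cv2.resize(im[125:285,120:310,::-1],None,fx=3.7,fy=3.7))
s=r.sense();print(s["clock"],s["eef_pos"],s["contact_force"],s["opening"])
E
```

```text
16.35 [452.74633643 108.87079833 341.95925077] [ 0.62945972 -0.45970115 -0.41670471] 0.7524596321003819
```

View pics/side10.png

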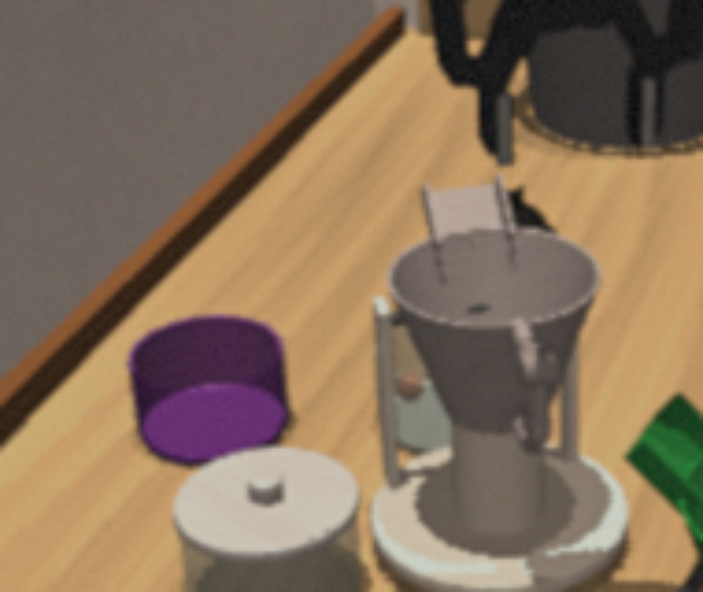

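View pics/scene10.png

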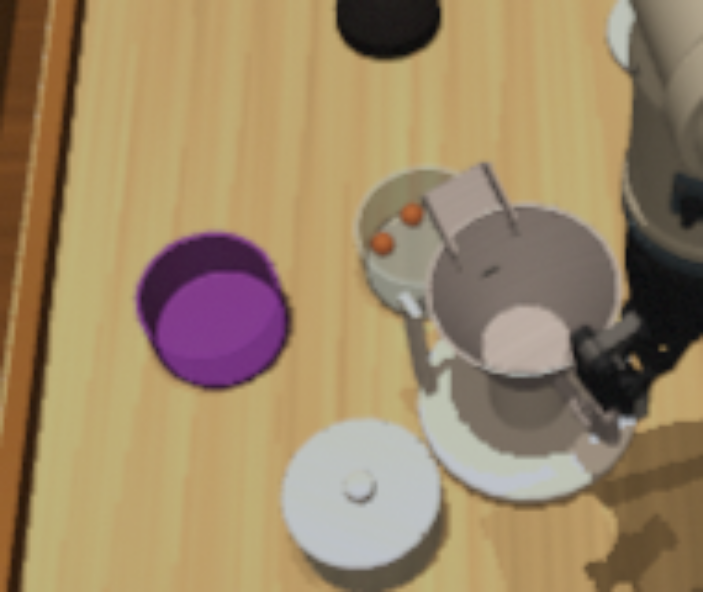

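The jug is upright and empty, both balls lie in the jar at scene (411,213) and (382,243), the jar has not moved, and the hand is clear. Handing in.

```bash
python3 -c "
from rig import r
print(r.sign_off())"
```

```text
the job is handed in; nothing more can be done
None
```

I turned the steel jug until its spout faced the open jar. I then tipped it by the handle to about 1.5 rad, so both balls rolled into the jar, lowered it, let go and moved the hand clear.

- **Before tipping:** the jug's heading was about -1.03 to -1.04 rad. The jar's estimated bearing was -1.025 to -1.04 rad, so the sideways error was only a few mm against the 28 mm limit.
- **Final pictures:** both balls are in the glass jar and the jug is upright and empty. The jar shows no visible movement and nothing is touching the gripper.
- **Time and forces:** I handed in at about 16.4 s. The largest force I read was about 20 N, when the jug came back down onto its rest.
- **Disagreement:** my fits put the jar 145–150 mm from the turning axis, not the stated 152 mm. The camera estimates of the boss position also differed by a few mm. Neither caused a problem.

I judged the final positions by eye from the pictures and did not measure them. The hand-in gives no verdict.

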